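# Dispense a bushing into the bit tray

### The arm

A 6-joint arm with a two-finger parallel gripper is mounted at the origin on the work surface. World frame = base frame: x ahead of the robot, y to its left, z up, the work surface at z = 0. Lengths are in mm, angles in rad, forces in N, time in s.
With the tool pointing down it reaches from about 275 to 1000 mm from the base axis. Payload 8.4 kg.
Tool frame: the origin (TCP) lies midway between the tips of the shut fingers; the grasp point (between the pads) lies 19 mm behind it; z points along the fingers, y is the line along which they close (so a half turn about z gives the same grasp; the last joint's range is limited). The gripper opens to 85 mm and grips with 20 to 120 N. Pads are 22 mm wide; open, the fingers measure 114 mm over their backs; the gripper's body (76 mm by 85 mm) begins 54 mm behind the grasp point. The pads swing forward as they close: fully open they stand 13 mm farther back than shut.
Start: joints at [-1.2, 0.353, 1.633, -0, 1.155, -0.002], TCP at [227.639, -582.072, 207.781] pointing down, gripper open.
Joint ranges: [-2.63, 2.63], [-0.92, 2.1], [0.06, 2.66], [-1.3, 4.44], [0, 2.69], [-3.02, 3.02]. Speed limits (rad/s): [2.22, 2.22, 2.79, 3.14, 3.14, 3.14].

### API

Orientations are given as [roll, pitch, yaw] about the fixed x, y, z axes, in that order (R = Rz(yaw) Ry(pitch) Rx(roll)).
In Python, from rig import r gives the robot as it stands.
- The arm moves only by the shell command python3 -m inch 'ROWS' [OPENING] [FORCE]. ROWS is JSON, a list that holds one entry, the list of rows, each a list of 6 numbers: the shift along the tool's x, y, z scaled (see below), then the turn, a rotation vector about the tool's x, y, z scaled (see below). In form: [[[tx, ty, tz, wx, wy, wz], ...]]. A call has 1 to 8 rows; each row is the pose to reach, as a shift and turn from the pose commanded when the call began, along the tool's axes at that moment, turning the shorter way round; what a row does not reach only later rows make up. The controller multiplies each number of a shift by 20 cm and each number of a turn by pi rad. A row lasts 1/12 s, in which the tool goes at most 41.7 mm and 7.16 degrees, less where a joint would pass 70% of its speed; a pose out of reach is approached as far as the arm can. A call with a number of a shift or a turn outside -1 to 1 is refused whole. A call with a gripper value outside its range is refused whole. OPENING is the gripper's target within -1 to 1 (fully open at 1, half-way at 0, shut at -1), set as the call begins (- or left out, the last holds). The fingers move at their own pace and stop on an object; FORCE is the grip in N (left out, the last holds). Time passes only in rows, so rows that repeat a pose let the fingers close. It gives the time, the measured TCP pose, the force, the opening and the grip force at its end, in the units of the state.
- r.sense(): the state, without advancing time (a new reading comes with each control period).
- r.grab_frame(name): name is "side" or "top"; returns the picture (420x560x3 uint8, red, green, blue); there is no depth.
- r.camera_info(name): a dict with "K" (3x3 intrinsics, pixels), "rvec" (rotation vector, rad) and "tvec" (3), from world to camera coordinates, as OpenCV has them. Camera axes: x right, y down, z forward; pixel columns grow to the right and rows downward; lengths in mm; the calibration is good to about 2 mm. A picture is of the moment at which its call begins. camera_info takes no time and is no camera call.
- r.sign_off(): hands the job in; it is judged then, once.
The state is a dict: "clock": time; "qpos": joint angles; "qvel": joint speeds; "joint_efforts": joint torques, N m; "eef_pos": TCP position; "tcp_rot": TCP orientation; "contact_force": force on the tool from outside, world axes, zero at the start; "wrist_torque": the same for the moment, N m; "opening": opening from 0.0 (shut) to 1.0 (fully open); "grasp_force": force on a finger pad.
Only numpy, scipy, OpenCV 4.12 (cv2) and the standard library are available. Lean on these libraries where they do the work, as an engineer would, in place of code of your own. Each camera call takes 0.05 s, during which the arm holds its last target. There are 200 camera calls.

### The job

Set the yellow bit tray down in front of the part dispenser and slide it between the guide rails, under the little shelf, fully home against the dispenser, and let go of it. Then press the dispenser's plunger straight down through its soft first stop to the firm second stop, so that the pusher drops the steel bushing from the shelf into the tray, and let the plunger come up again. Do not touch the bushing, leave the other things on the bench alone, and press slowly and with feeling: the dispenser must never be pushed with more than 25 N.

Things in the scene. Friction and masses are not known exactly. Their poses are not given: they have to be found in the camera images.
- dispenser: Part dispenser fixed on the bench, the only thing with a plunger on top: grey column 70 x 70 mm, 85 mm high. Origin at bench level in the middle of the column's front face, against which the tray seats; local +x points from that face into the column, -x out of the front, z up. The pusher port, shelf and tray dock are on the front. It cracks above 25 N.
- plunger_foot (a point): On the column's top, 85 mm above the bench, on the plunger's vertical axis (dispenser local x = +32, y = 0 mm). The plunger has a flat round black cap, 40 mm diameter. The unit is screwed to a height that differs each time and is not measured: the cap's top at rest is 134 to 146 mm above the bench (49 to 61 mm above this point), found by touch.
- cap_nominal (a point): Mark 140 mm above the bench on the plunger axis; the true cap top at rest is up to 6 mm above or below it. From rest the cap sinks 10 mm on a light spring (1 to 3 N) to the soft first stop, ejecting nothing. Then it takes 6 N to go on, rising to 11 N in 5 mm more, to the solid second stop (meet it slowly, below 10 mm/s). These 5 mm alone drive the pusher 30 mm; the bushing drops in the last 1 mm. It springs back.
- shelf_lip (a point): Middle of the front edge of the dispenser's shelf, on its top face: 48 mm above the bench, 36 mm in front of the column. The shelf is 40 mm wide, 8 mm thick (underside 40 mm above the bench, the tray slides in below it) and has 12 mm high cheeks; the bushing drops over this edge.
- dock_mouth (a point): At bench level on the dock's middle line, between the outer ends of the guide rails, 67 mm in front of the column. Rails 15 mm high; inner faces 35 mm either side of the middle line from the column to 50 mm in front of it, then flaring to about 44 mm at 67 mm. Axes as the dispenser's (+x into the dock).
- tray: Open yellow plastic bit tray, loose, 140 g: 110 mm long (local x) x 64 mm wide (local y) x 30 mm high, walls and floor 3 mm. Origin at the centre of its underside. A rail with bit stubs (to 23 mm high) runs inside along the +y wall. Take it from above across its width. It docks lengthwise, either end first; home, its end wall touches the column, its origin 55 mm in front of the dispenser's, 3 mm play to each rail.
- bushing_center (a point): Centre of the plain steel bushing, 18 mm diameter x 16 mm, 25 g, loose; at the start it stands upright on the dispenser's shelf between the cheeks, in front of the pusher, about 16 mm in front of the column face.
- bushing: The same steel bushing; origin at the centre of its end face that is the underside at the start.
- plate_a: Translucent green resin wrist plate, loose, 117 x 52 x 5 mm with round ends, origin at the centre of its underside, long along local x. Bystander, lies on the side of the bench opposite the tray.
- plate_b: Second translucent green resin wrist plate, same size. Bystander.
- square: Steel square, loose: stock 18 x 85 x 18 mm with its centre at the origin (underside), blade 130 mm long, 25 x 4 mm, along local +x at y = +30 mm. Bystander.
- cam_fixture: Cam lock fixture with a red lever, fixed to the bench, holding a matte grey cranial mesh dome of 110 mm diameter; base 150 x 110 mm, 95 mm high in all, origin at the centre of the underside. Bystander, to be left alone.
Mind the look-alikes: they are no part of the job. Of the things like the tray, leave any that is black; of the rest the larger one is meant.

How it is judged:
By the outcome, as a careful person would: the job done as asked, in the order asked, and still so for the second after the job is handed in, with the robot touching nothing.
It also fails if it takes over 59 s, if anything falls off the work surface, if the arm or the gripper's body presses on something with over 40 N, if the wrist force passes 120 N, or if a joint passes its speed limit or range.

## Working session

There is one attempt and no reset: what is moved stays moved. The work goes in short steps, Python scripts to look and compute and a shell command to move; the robot and the scene stay as the last step left them, time stands still between calls to the robot, and variables do not carry over. Pictures are saved under pics/ and viewed, at most 10 in all, crops included, and the job is handed in when it is done.

```bash
ls; mkdir -p pics; python3 - <<'E'
from rig import r
import cv2
for n in("top","side"):
    cv2.imwrite(f"pics/{n}0.png",r.grab_frame(n)[:,:,::-1]); print(n,r.camera_info(n))
print(r.sense())
E
```

```text
pics
top {'K': array([[426.14365489,   0.        , 280.59004618],
       [  0.        , 426.14365489, 209.67443798],
       [  0.        ,   0.        ,   1.        ]]), 'rvec': array([ 2.13267496, -2.13553926,  0.16116141]), 'tvec': array([ -72.13782447,  532.45570773, 1159.04150589])}
side {'K': array([[506.99634798,   0.        , 277.83802452],
       [  0.        , 506.99634798, 209.99642308],
       [  0.        ,   0.        ,   1.        ]]), 'rvec': array([ 0.61444967, -2.54856096,  1.33018477]), 'tvec': array([ 454.36169426,  261.26488746, 1358.87005319])}
{'clock': 0.1, 'qpos': array([-1.20040311e+00,  3.53603055e-01,  1.63403066e+00, -1.98195466e-05,
        1.15519062e+00, -2.36474632e-03]), 'qvel': array([ 0.00084474, -0.00199771, -0.00098131, -0.00099898, -0.00044762,
       -0.00039953]), 'joint_efforts': array([ 9.03835898e-04, -6.06354547e+01, -3.42819464e+01,  9.12028008e-05,
        3.98654229e-03,  1.94205126e-05]), 'eef_pos': array([ 227.47187905, -581.66573147,  207.13412717]), 'tcp_rot': array([-3.14036093e+00,  1.52098104e-05,  3.72765987e-01]), 'contact_force': array([-0.40601316, -0.01853322,  0.10926307]), 'wrist_torque': array([ 0.01362117, -0.00308457,  0.00288793]), 'grasp_force': 0.0, 'opening': 1.0006591795411255}
```

View pics/top0.png

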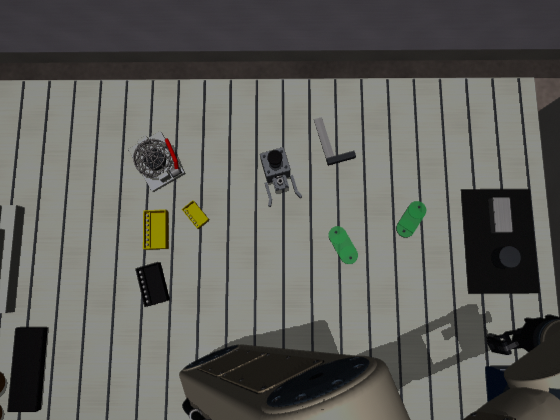

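View pics/side0.png

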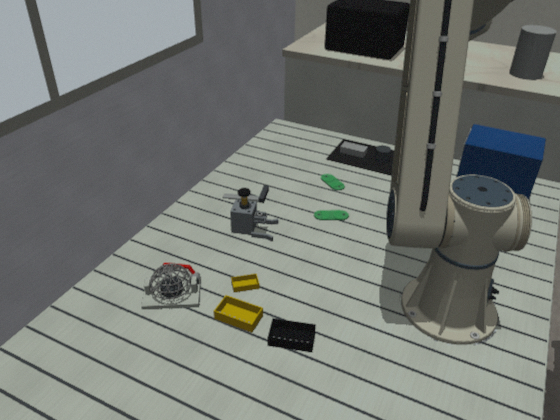

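The top view shows three things like the tray: the large yellow tray (156,230), a small yellow tray (195,215) and a black tray (152,284). I choose the large yellow one. The dispenser, with its black cap, is at (275,160), and its dock points down the image toward (283,200).

```bash
cat > h.py <<'E'
from rig import r
import cv2, numpy as np
def cam(n):
    c=r.camera_info(n); R,_=cv2.Rodrigues(np.array(c["rvec"])); return c["K"],R,np.array(c["tvec"])
def onplane(n,uv,z):
    K,R,t=cam(n); uv=np.atleast_2d(uv).astype(float)
    d=(R.T@np.linalg.inv(K)@np.c_[uv,np.ones(len(uv))].T).T; C=-R.T@t
    return C+d*((z-C[2])/d[:,2])[:,None]
def proj(n,P):
    K,R,t=cam(n); q=(K@(R@np.atleast_2d(P).T+t[:,None])).T; return q[:,:2]/q[:,2:]
def crop(n,box,s,name,img=None):
    x0,y0,x1,y1=box; im=r.grab_frame(n)[:,:,::-1] if img is None else img
    cv2.imwrite(name,cv2.resize(im[y0:y1,x0:x1],None,fx=s,fy=s,interpolation=cv2.INTER_CUBIC))
E
python3 - <<'E'
from h import *
t=cv2.imread("pics/top0.png"); s=cv2.imread("pics/side0.png")
for n in("top","side"):
    K,R,tt=cam(n); print(n,(-R.T@tt).round())
for n,im in(("top",t),("side",s)):
    h=cv2.cvtColor(im,cv2.COLOR_BGR2HSV); m=cv2.inRange(h,(18,120,60),(38,255,255))
    m=cv2.morphologyEx(m,cv2.MORPH_CLOSE,np.ones((5,5)))
    for c in cv2.findContours(m,0,1)[0]:
        if cv2.contourArea(c)<60: continue
        b=cv2.boxPoints(cv2.minAreaRect(c)); w=onplane(n,b,30); w0=onplane(n,cv2.minAreaRect(c)[0],15)
        e=w[1]-w[0],w[2]-w[1]
        print(n,cv2.contourArea(c),b.round(1).tolist(),'rim',w[:,:2].round().tolist(),'c',w.mean(0).round(),'len',[round(np.linalg.norm(x)) for x in e],'ang',[round(np.degrees(np.arctan2(x[1],x[0])),1) for x in e])
a=cv2.resize(t[130:230,235:335],None,fx=5.5,fy=5.5,interpolation=2); b=cv2.resize(t[200:255,135:180],None,fx=5.5,fy=5.5,interpolation=2)
o=np.zeros((550,800,3),np.uint8); o[:,:550]=a; o[:b.shape[0],550:550+b.shape[1]]=b[:,:250]
cv2.imwrite("pics/c1.png",o)
E
```

```text
top [ 341.  -83. 1228.]
side [ -15. 1070.  988.]
top 844.5 [[143.0, 210.0], [166.0, 210.0], [166.0, 249.0], [143.0, 249.0]] rim [[534.0, 320.0], [534.0, 254.0], [423.0, 250.0], [423.0, 315.0]] c [479. 285.  30.] len [66, 111] ang [np.float64(-90.1), np.float64(-177.6)]
top 351.0 [[180.8000030517578, 209.0], [192.6999969482422, 199.3000030517578], [208.39999389648438, 218.6999969482422], [196.5, 228.39999389648438]] rim [[537.0, 212.0], [565.0, 179.0], [509.0, 132.0], [481.0, 165.0]] c [523. 172.  30.] len [43, 73] ang [np.float64(-49.8), np.float64(-140.3)]
side 1063.5 [[211.3000030517578, 317.70001220703125], [220.0, 292.70001220703125], [264.3999938964844, 308.20001220703125], [255.6999969482422, 333.1000061035156]] rim [[524.0, 344.0], [551.0, 259.0], [420.0, 254.0], [400.0, 337.0]] c [474. 298.  30.] len [90, 131] ang [np.float64(-71.9), np.float64(-177.8)]
side 345.0 [[231.0, 277.0], [256.79998779296875, 273.1000061035156], [259.0, 287.79998779296875], [233.1999969482422, 291.70001220703125]] rim [[557.0, 193.0], [502.0, 146.0], [468.0, 194.0], [522.0, 239.0]] c [512. 193.  30.] len [73, 59] ang [np.float64(-139.9), np.float64(124.4)]
```

View pics/c1.png

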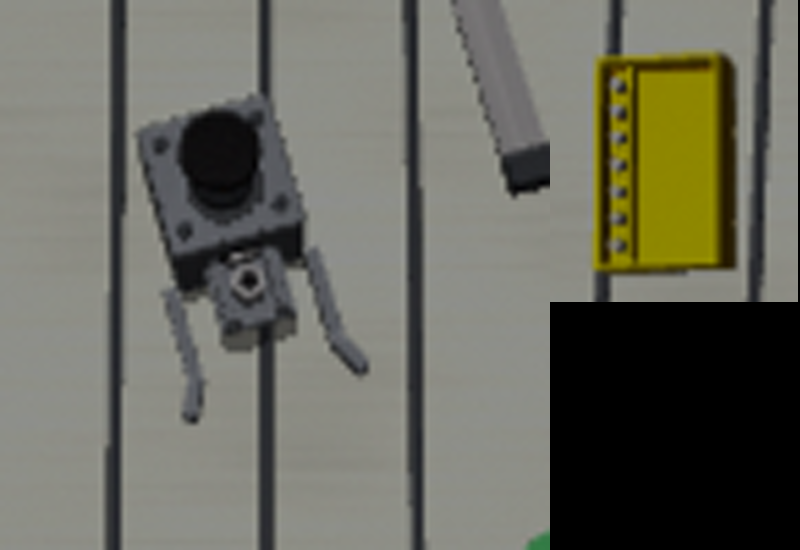

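The crop shows the larger yellow tray, with its stub rail on the image-left (+y) side, so the choice holds. The column's top corners are at crop (137,133), (262,95), (305,215) and (175,260). The rails end near (192,418) and (363,370).

```bash
python3 - <<'E'
from h import *
f=lambda p,o,dx=0:(np.array(p)-[dx,0]+.5)/5.5-.5+np.array(o)
col=f([(137,133),(262,95),(305,215),(175,260)],(235,130))
P=onplane("top",col,85); print(P[:,:2].round(1))
c=P.mean(0)[:2]; e=[P[1]-P[0],P[2]-P[1],P[2]-P[3],P[3]-P[0]]
print('c',c.round(1),'len',[round(np.linalg.norm(x),1) for x in e],'ang',[round(np.degrees(np.arctan2(x[1],x[0])),1) for x in e])
R=onplane("top",f([(170,292),(190,375),(192,418),(312,252),(336,330),(363,370)],(235,130)),15); print('rails',R[:,:2].round(1)); 
print('bush',onplane("top",f([(249,281)],(235,130)),64)[:,:2].round(1),'cap',onplane("top",f([(219,148)],(235,130)),140)[:,:2].round(1))
T=onplane("top",f([(597,58),(723,54),(723,270),(597,272)],(135,200),550),30); print('tray',T[:,:2].round(1),T.mean(0).round(1))
E
```

```text
[[682.9 -14.8]
 [702.6 -77.9]
 [640.  -99.4]
 [617.  -34.3]]
c [660.6 -56.6] len [np.float64(66.1), np.float64(66.1), np.float64(69.1), np.float64(68.7)] ang [np.float64(-72.7), np.float64(-161.0), np.float64(-70.6), np.float64(-163.5)]
rails [[ 616.5  -28.7]
 [ 571.8  -39.4]
 [ 548.8  -40.6]
 [ 638.1 -104. ]
 [ 595.8 -116.5]
 [ 574.2 -130.6]]
bush [[611.  -71.1]] cap [[658.8 -57.5]]
tray [[533.8 319.9]
 [535.8 254.4]
 [423.8 249.6]
 [422.9 314.2]] [479.1 284.5  30. ]
```

```bash
python3 - <<'E'
from h import *
s=cv2.imread("pics/side0.png")
a=cv2.resize(s[185:245,220:285],None,fx=6,fy=6,interpolation=2); b=cv2.resize(s[290:335,208:268],None,fx=6,fy=6,interpolation=2)
o=np.zeros((400,780,3),np.uint8); o[:360,:390]=a; o[:270,400:760]=b
cv2.imwrite("pics/c2.png",o)
E
```

```text
(no output)
```

View pics/c2.png

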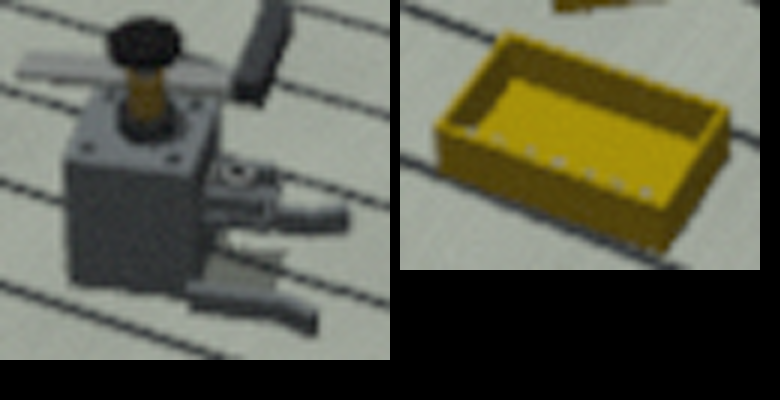

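Side view: the column's top front corners are at crop (208,172) and (222,115), and its left corner is at (65,160). The tray rim corners are at (503,33), (730,107), (660,207) and (437,127). The bushing stands on the shelf at about (238,172).

```bash
python3 - <<'E'
from h import *
f=lambda p,o,dx=0:(np.array(p)-[dx,0]+.5)/6-.5+np.array(o)
P=onplane("side",f([(65,160),(208,172),(222,115),(97,92)],(220,185)),85); print('col L,frontleft,frontright,back',P[:,:2].round(1))
print('railend',onplane("side",f([(348,215),(314,318)],(220,185)),15)[:,:2].round(1))
T=onplane("side",f([(503,33),(730,107),(660,207),(437,127)],(208,290),400),30); print('tray',T[:,:2].round(1),T.mean(0).round(1))
print('cap140',onplane("side",f([(145,42)],(220,185)),138)[:,:2].round(1), 'bush',onplane("side",f([(238,171)],(220,185)),64)[:,:2].round(1))
E
```

```text
col L,frontleft,frontright,back [[679.4 -11.3]
 [609.3 -36.2]
 [627.7 -84.9]
 [696.8 -72.9]]
railend [[ 571.3 -122.1]
 [ 546.3  -33.5]]
tray [[535.6 260.4]
 [425.6 253.6]
 [424.7 317. ]
 [531.  321.5]] [479.2 288.1  30. ]
cap140 [[656.7 -56.9]] bush [[610.3 -70.1]]
```

```bash
cat > w.py <<'E'
import sys,json,numpy as np
from rig import r
from scipy.spatial.transform import Rotation as Q
s=r.sense(); p=np.array(s["eef_pos"]); R=Q.from_euler('xyz',s["tcp_rot"])
for a in sys.argv[1:]:
    x,y,z,yaw=map(float,a.split(',')); R2=Q.from_euler('xyz',[np.pi,0,yaw])
    print(a,(R.inv().apply(np.array([x,y,z])-p)/200).round(4).tolist(),((R.inv()*R2).as_rotvec()/np.pi).round(4).tolist())
    p=np.array([x,y,z]);R=R2
E
python3 w.py 350,-420,205,0.047 400,-230,205,0.047 430,-40,205,0.047 440,140,180,.047 444,284,110,.047
```

```text
350,-420,205,0.047 [0.865, -0.5297, 0.0113] [-0.0004, 0.0001, 0.1037]
400,-230,205,0.047 [0.2944, -0.9372, -0.0] [0.0, 0.0, 0.0]
430,-40,205,0.047 [0.1945, -0.9419, -0.0] [0.0, 0.0, 0.0]
440,140,180,.047 [0.0922, -0.8967, 0.125] [0.0, 0.0, 0.0]
444,284,110,.047 [0.0538, -0.7183, 0.35] [0.0, 0.0, 0.0]
```

```bash
python3 -m inch '[[[0.2,-0.12,0,0,0,0.03],[0.4,-0.25,0,0,0,0.06],[0.6,-0.38,0.01,0,0,0.09],[0.75,-0.46,0.01,0,0,0.1037],[0.865,-0.53,0.01,0,0,0.1037],[0.865,-0.53,0.01,0,0,0.1037]]]' 1
python3 -m inch '[[[0.06,-0.2,0,0,0,0],[0.12,-0.39,0,0,0,0],[0.18,-0.58,0,0,0,0],[0.24,-0.76,0,0,0,0],[0.29,-0.94,0,0,0,0]]]'
python3 -m inch '[[[0.04,-0.2,0,0,0,0],[0.08,-0.39,0,0,0,0],[0.12,-0.58,0,0,0,0],[0.16,-0.76,0,0,0,0],[0.19,-0.94,0,0,0,0]]]'
python3 -m inch '[[[0.02,-0.2,0.02,0,0,0],[0.04,-0.38,0.05,0,0,0],[0.06,-0.56,0.08,0,0,0],[0.08,-0.73,0.1,0,0,0],[0.09,-0.9,0.12,0,0,0]]]'
python3 w.py 444,284,110,.047
```

```text
clock: 0.6
eef_pos: [352.9, -415.5, 205.4]
tcp_rot: [-3.139, -0.001, 0.05]
contact_force: [0.2, -1.1, -0.6]
opening: 0.998
grasp_force: 0.0
clock: 1.02
eef_pos: [399.3, -228.2, 205.7]
tcp_rot: [-3.142, -0.0, 0.047]
contact_force: [0.0, 0.5, -0.1]
opening: 1.0
grasp_force: 0.0
clock: 1.43
eef_pos: [428.4, -38.6, 205.8]
tcp_rot: [3.141, -0.0, 0.047]
contact_force: [0.8, -0.4, -0.2]
opening: 0.999
grasp_force: 0.0
clock: 1.85
eef_pos: [437.8, 142.1, 181.5]
tcp_rot: [3.141, -0.0, 0.047]
contact_force: [1.1, -0.5, 0.0]
opening: 1.003
grasp_force: 0.0
444,284,110,.047 [0.0646, -0.7074, 0.3573] [0.0, -0.0, 0.0001]
```

```bash
python3 -m inch '[[[0.02,-0.18,0.09,0,0,0],[0.03,-0.36,0.18,0,0,0],[0.05,-0.54,0.27,0,0,0],[0.06,-0.7,0.35,0,0,0],[0.06,-0.7,0.35,0,0,0],[0.06,-0.7,0.35,0,0,0]]]'
python3 - <<'E'
from h import *
a=r.grab_frame("top")[190:260,120:200,::-1]; b=r.grab_frame("side")[250:350,190:290,::-1]
o=np.zeros((500,800,3),np.uint8); a=cv2.resize(a,None,fx=5,fy=5,interpolation=2);b=cv2.resize(b,None,fx=4,fy=4,interpolation=2)
o[:350,:400]=a;o[:400,400:800]=b;cv2.imwrite("pics/c3.png",o)
E
```

```text
clock: 2.35
eef_pos: [442.4, 281.5, 110.4]
tcp_rot: [3.14, 0.002, 0.05]
contact_force: [-0.3, -0.5, -0.3]
opening: 1.0
grasp_force: 0.0
```

View pics/c3.png

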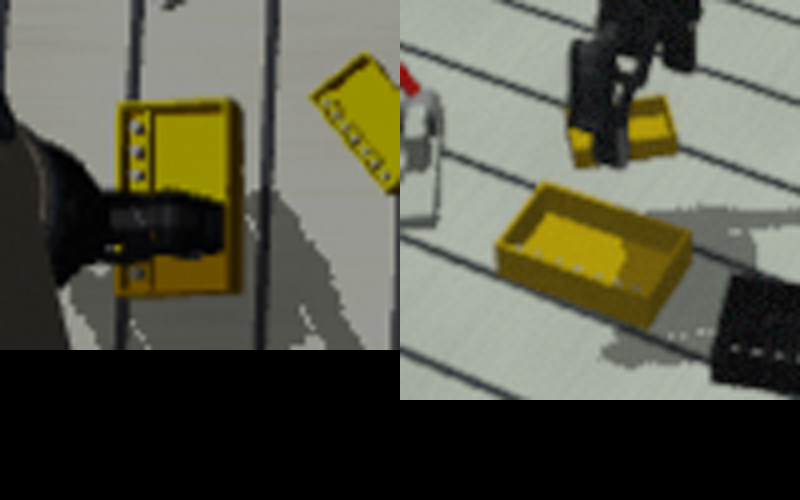

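```bash
python3 w.py 444,285.5,40,.047 444,285.5,2,.047
```

```text
444,285.5,40,.047 [0.006, -0.0269, 0.3585] [0.0002, 0.0002, 0.0001]
444,285.5,2,.047 [0.0, -0.0, 0.19] [0.0, 0.0, 0.0]
```

The gripper hangs over the outer half of the tray (left panel, about (165,225)) and is centred across its width. I'll descend now.

```bash
python3 -m inch '[[[0,-0.015,0.1,0,0,0],[0.005,-0.025,0.2,0,0,0],[0.005,-0.025,0.28,0,0,0],[0.005,-0.025,0.35,0,0,0],[0.005,-0.025,0.35,0,0,0]]]'
python3 -m inch '[[[0,0,0.05,0,0,0],[0,0,0.1,0,0,0],[0,0,0.14,0,0,0],[0,0,0.17,0,0,0],[0,0,0.18,0,0,0],[0,0,0.18,0,0,0]]]'
python3 -m inch '[[[0,0,0,0,0,0],[0,0,0,0,0,0],[0,0,0,0,0,0],[0,0,0,0,0,0],[0,0,0,0,0,0],[0,0,0,0,0,0],[0,0,0,0,0,0]]]' -0.2 25
```

```text
clock: 2.87
eef_pos: [443.1, 283.6, 40.3]
tcp_rot: [3.14, 0.003, 0.045]
contact_force: [-0.9, -0.2, -0.6]
opening: 0.999
grasp_force: 0.0
clock: 3.37
eef_pos: [443.8, 285.7, 5.3]
tcp_rot: [3.141, 0.001, 0.047]
contact_force: [-0.4, -0.9, -0.3]
opening: 1.0
grasp_force: 0.0
clock: 3.95
eef_pos: [444.1, 285.9, 5.9]
tcp_rot: [-3.142, -0.0, 0.047]
contact_force: [-0.3, -0.4, 0.6]
opening: 0.4
grasp_force: 0.0
```

```bash
python3 - <<'E'
from h import *
a=r.grab_frame("top")[190:260,120:200,::-1]; b=r.grab_frame("side")[250:350,190:290,::-1]
o=np.zeros((500,800,3),np.uint8); a=cv2.resize(a,None,fx=5,fy=5,interpolation=2);b=cv2.resize(b,None,fx=4,fy=4,interpolation=2)
o[:350,:400]=a;o[:400,400:800]=b;cv2.imwrite("pics/c4.png",o)
E
```

```text
(no output)
```

View pics/c4.png

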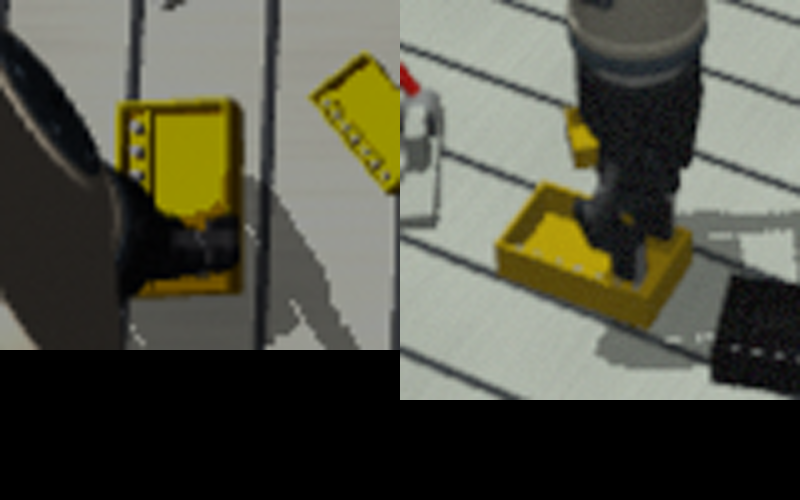

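```bash
python3 - <<'E'
from h import *
print(r.sense()["eef_pos"],r.sense()["opening"],r.sense()["qpos"])
for y in(285.9-17,285.9+17,285.9-42,285.9+42):
  for z in (12,30): 
    P=(444,y,z); print(y,z,((proj("top",P)-[120,190])*5).round(),((proj("side",P)-[190,250])*4+[400,0]).round())
for y in(254,318): print('rim',y,((proj("side",(444,y,30))-[190,250])*4+[400,0]).round(),((proj("top",(444,y,30))-[120,190])*5).round())
E
```

```text
[444.0561827  285.84537027   5.81971767] 0.39689495464393376 [5.69094558e-01 4.88671309e-01 1.98222335e+00 2.07139842e-05
 6.70671630e-01 2.09286462e+00]
268.9 12 [[207. 260.]] [[654. 255.]]
268.9 30 [[198. 258.]] [[654. 235.]]
302.9 12 [[148. 260.]] [[628. 290.]]
302.9 30 [[138. 258.]] [[628. 271.]]
243.89999999999998 12 [[250. 260.]] [[673. 230.]]
243.89999999999998 30 [[242. 258.]] [[672. 210.]]
327.9 12 [[104. 260.]] [[609. 317.]]
327.9 30 [[ 93. 258.]] [[608. 297.]]
rim 254 [[665. 220.]] [[224. 258.]]
rim 318 [[616. 287.]] [[111. 258.]]
```

```bash
python3 - <<'E'
from h import *
for y in(281.5-42,281.5+42,281.5-57,281.5+57):
  for z in (110,123): 
    P=(442.4,y,z); print(y,z,((proj("top",P)-[120,190])*5).round(),((proj("side",P)-[190,250])*4+[400,0]).round())
# black pixels now: lowest dark rows by column in side view around fingers
g=cv2.cvtColor(r.grab_frame("side"),cv2.COLOR_RGB2GRAY)
c3=cv2.imread("pics/c3.png")[:400,400:]; c4=cv2.imread("pics/c4.png")[:400,400:]
for n,c in(("c3",c3),("c4",c4)):
    b=(c.max(2)<75); print(n,[(400+x,int(np.where(b[:330,x])[0].max())) for x in range(164,300,8) if b[:330,x].any()])
E
```

```text
239.5 110 [[209. 248.]] [[677. 116.]]
239.5 123 [[202. 245.]] [[677. 101.]]
323.5 110 [[ 50. 248.]] [[610. 201.]]
323.5 123 [[ 41. 246.]] [[610. 186.]]
224.5 110 [[238. 248.]] [[688. 102.]]
224.5 123 [[231. 245.]] [[688.  87.]]
338.5 110 [[ 22. 248.]] [[598. 218.]]
338.5 123 [[ 13. 246.]] [[597. 202.]]
c3 [(564, 305), (572, 306), (580, 310), (588, 313), (596, 317), (604, 321), (612, 322), (620, 329), (628, 329), (636, 329), (644, 82), (652, 315), (660, 303), (668, 291), (676, 281), (684, 266), (692, 253)]
c4 [(564, 305), (572, 306), (580, 310), (588, 313), (596, 317), (604, 321), (612, 326), (620, 329), (628, 329), (636, 329), (644, 273), (652, 239), (660, 242), (668, 241), (676, 190), (684, 167), (692, 253)]
```

```bash
python3 -m inch '[[[0,0,-0.04,0,0,0],[0,0,-0.12,0,0,0],[0,0,-0.2,0,0,0],[0,0,-0.2,0,0,0]]]'
python3 -m inch '[[[0,0,0,0,0,0],[0,0,0,0,0,0],[0,0,0,0,0,0],[0,0,0,0,0,0],[0,0,0,0,0,0],[0,0,0,0,0,0],[0,0,0,0,0,0]]]' 1
python3 - <<'E'
from h import *
a=r.grab_frame("top")[190:260,120:200,::-1]; b=r.grab_frame("side")[250:350,190:290,::-1]
o=np.zeros((500,800,3),np.uint8); a=cv2.resize(a,None,fx=5,fy=5,interpolation=2);b=cv2.resize(b,None,fx=4,fy=4,interpolation=2)
b=cv2.convertScaleAbs(b,alpha=1.6,beta=20)
o[:350,:400]=a;o[:400,400:800]=b
p=r.sense()["eef_pos"]
for y in(-42,42):
  for z in(0,13,26):
    q=((proj("side",p+[0,y,z])-[190,250])*4+[400,0])[0]; print(y,z,q.round())
    cv2.circle(o,tuple(int(v) for v in q),2,(0,0,255),-1)
cv2.imwrite("pics/c5.png",o)
E
```

```text
clock: 4.43
eef_pos: [445.7, 286.9, 48.7]
tcp_rot: [-3.14, -0.004, 0.047]
contact_force: [0.7, 0.3, 0.2]
opening: 0.399
grasp_force: 0.0
clock: 5.02
eef_pos: [443.9, 285.8, 45.5]
tcp_rot: [3.141, 0.001, 0.047]
contact_force: [0.5, 0.4, 0.3]
opening: 1.001
grasp_force: 0.0
-42 0 [672. 193.]
-42 13 [672. 179.]
-42 26 [672. 164.]
42 0 [607. 280.]
42 13 [607. 265.]
42 26 [606. 250.]
```

View pics/c5.png

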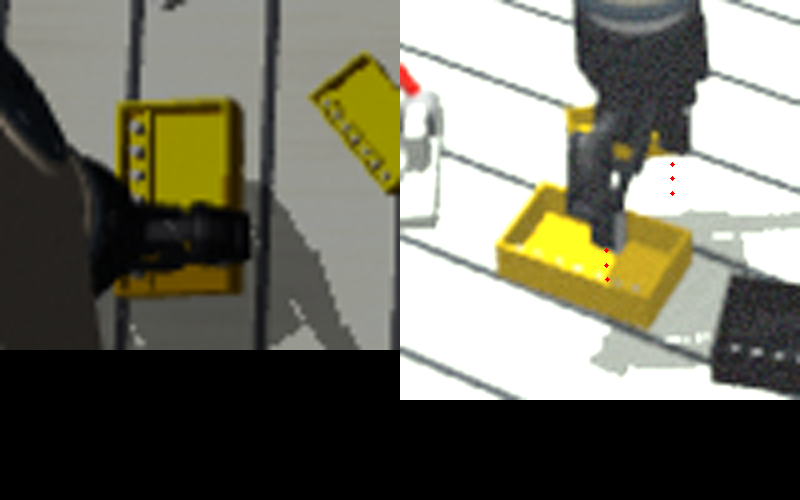

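The open finger tips show at about (610,250) and (678,155), roughly 28 mm above the TCP point. At TCP z = 5 they were therefore above the rim, which explains the missed grasp. I'll go lower, feeling for contact.

```bash
python3 -m inch '[[[0,0,0.06,0,0,0],[0,0,0.12,0,0,0],[0,0,0.17,0,0,0],[0,0,0.21,0,0,0],[0,0,0.23,0,0,0],[0,0,0.23,0,0,0]]]'
python3 -m inch '[[[0,0,0.01,0,0,0],[0,0,0.02,0,0,0],[0,0,0.03,0,0,0],[0,0,0.04,0,0,0],[0,0,0.05,0,0,0],[0,0,0.055,0,0,0],[0,0,0.055,0,0,0]]]'
python3 -m inch '[[[0,0,0,0,0,0],[0,0,0,0,0,0],[0,0,0,0,0,0],[0,0,0,0,0,0],[0,0,0,0,0,0],[0,0,0,0,0,0]]]' 0.3 25
```

```text
clock: 5.62
eef_pos: [443.5, 285.5, -1.2]
tcp_rot: [3.141, 0.001, 0.047]
contact_force: [-0.2, -0.4, -0.7]
opening: 0.999
grasp_force: 0.0
clock: 6.2
eef_pos: [444.0, 285.8, -11.4]
tcp_rot: [3.141, 0.0, 0.047]
contact_force: [-0.1, 0.4, -0.6]
opening: 1.001
grasp_force: 0.0
clock: 6.7
eef_pos: [444.1, 285.8, -11.0]
tcp_rot: [-3.142, -0.0, 0.047]
contact_force: [-0.7, -2.1, 6.0]
opening: 0.743
grasp_force: 27.6
```

```bash
python3 -m inch '[[[0,0,-0.02,0,0,0],[0,0,-0.08,0,0,0],[0,0,-0.18,0,0,0],[0,0,-0.28,0,0,0],[0,0,-0.34,0,0,0],[0,0,-0.34,0,0,0]]]' - 40
python3 - <<'E'
from h import *
t=cv2.imread("pics/top0.png");h=cv2.cvtColor(t,cv2.COLOR_BGR2HSV); m=cv2.inRange(h,(40,80,40),(85,255,255))
for c in cv2.findContours(m,0,1)[0]:
    if cv2.contourArea(c)>60: print(onplane("top",c[:,0],5)[:,:2].min(0).round(),onplane("top",c[:,0],5)[:,:2].max(0).round())
E
python3 w.py 445,150,57,.11 446,15,57,.2 448,-116,57,.279
```

```text
clock: 7.2
eef_pos: [445.7, 286.9, 59.8]
tcp_rot: [-3.139, -0.004, 0.047]
contact_force: [0.3, 0.5, -2.3]
opening: 0.735
grasp_force: 45.5
[ 384. -291.] [ 490. -212.]
[ 461. -492.] [ 563. -405.]
445,150,57,.11 [-0.0356, 0.6838, 0.0123] [-0.0007, -0.0013, -0.02]
446,15,57,.2 [-0.0691, 0.6715, 0.0] [0.0, 0.0, -0.0286]
448,-116,57,.279 [-0.1203, 0.6439, 0.0] [-0.0, 0.0, -0.0251]
```

```bash
python3 -m inch '[[[0,0.08,0,0,0,0],[-0.01,0.2,0,0,0,-0.005],[-0.02,0.35,0.01,0,0,-0.01],[-0.03,0.5,0.01,0,0,-0.015],[-0.035,0.62,0.01,0,0,-0.02],[-0.035,0.684,0.01,0,0,-0.02]]]'
python3 -m inch '[[[-0.01,0.12,0,0,0,-0.005],[-0.03,0.27,0,0,0,-0.01],[-0.04,0.41,0,0,0,-0.015],[-0.05,0.54,0,0,0,-0.02],[-0.07,0.63,0,0,0,-0.028],[-0.07,0.67,0,0,0,-0.0286]]]'
python3 -m inch '[[[-0.02,0.11,0,0,0,-0.005],[-0.05,0.25,0,0,0,-0.01],[-0.08,0.39,0,0,0,-0.015],[-0.1,0.52,0,0,0,-0.02],[-0.12,0.61,0,0,0,-0.025],[-0.12,0.644,0,0,0,-0.025],[-0.12,0.644,0,0,0,-0.025],[-0.12,0.644,0,0,0,-0.025]]]'
python3 - <<'E'
from h import *
print(r.sense()["contact_force"])
a=r.grab_frame("top")[110:250,225:345,::-1]; b=r.grab_frame("side")[165:265,200:340,::-1]
o=np.zeros((600,800,3),np.uint8); a=cv2.resize(a,None,fx=4,fy=4,interpolation=2);b=cv2.resize(b,(320*140//140,320*100//140),interpolation=2)
cv2.imwrite("pics/side6.png",r.grab_frame("side")[:,:,::-1]);cv2.imwrite("pics/top6.png",r.grab_frame("top")[:,:,::-1])
o[:560,:480]=a;o[:b.shape[0],480:800]=b
cv2.imwrite("pics/c6.png",o)
E
python3 w.py 448,-116,20,.279 448,-116,-10,.279
```

```text
clock: 7.7
eef_pos: [442.1, 146.4, 54.2]
tcp_rot: [3.141, 0.002, 0.11]
contact_force: [-0.1, 0.8, -2.5]
opening: 0.736
grasp_force: 45.5
clock: 8.2
eef_pos: [443.2, 12.2, 54.4]
tcp_rot: [3.142, 0.001, 0.199]
contact_force: [-0.2, 0.1, -1.6]
opening: 0.739
grasp_force: 45.5
clock: 8.87
eef_pos: [446.2, -116.3, 54.6]
tcp_rot: [-3.141, 0.0, 0.277]
contact_force: [-0.2, -0.5, -2.0]
opening: 0.738
grasp_force: 45.5
[-0.15908566 -0.49583151 -2.02530272]
448,-116,20,.279 [0.0085, 0.0034, 0.1735] [-0.0001, 0.0001, 0.0001]
448,-116,-10,.279 [0.0, -0.0, 0.15] [0.0, 0.0, 0.0]
```

View pics/c6.png

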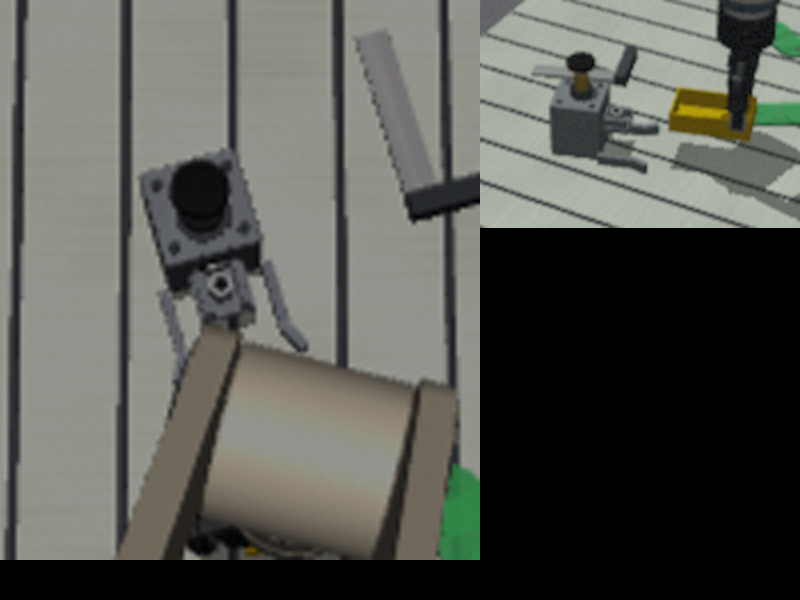

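The tray is held level in front of the dock: side panel, tray at about (712,112) and dispenser at (578,120). I'll lower it to the bench.

```bash
python3 -m inch '[[[0.008,0.003,0.06,0,0,0],[0.008,0.003,0.13,0,0,0],[0.008,0.003,0.2,0,0,0],[0.008,0.003,0.26,0,0,0],[0.008,0.003,0.3,0,0,0],[0.008,0.003,0.315,0,0,0],[0.008,0.003,0.315,0,0,0],[0.008,0.003,0.315,0,0,0]]]'
python3 -m inch '[[[0,0,0.0025,0,0,0],[0,0,0.005,0,0,0],[0,0,0.0075,0,0,0],[0,0,0.0075,0,0,0],[0,0,0.0075,0,0,0]]]'
python3 - <<'E'
from h import *
s=r.sense();print(s["contact_force"],s["eef_pos"])
im=r.grab_frame("side")[:,:,::-1];cv2.imwrite("pics/side7.png",im)
h=cv2.cvtColor(np.ascontiguousarray(im),cv2.COLOR_BGR2HSV); m=cv2.inRange(h,(18,120,50),(38,255,255)); m[250:]=0
c=max(cv2.findContours(m,0,1)[0],key=cv2.contourArea); ap=cv2.approxPolyDP(c,2,True)[:,0]; print(ap.tolist()); print(onplane("side",ap,30)[:,:2].round(1).tolist())
E
python3 w.py 477,-108,-10.8,.279
```

```text
clock: 9.73
eef_pos: [448.2, -116.8, -8.0]
tcp_rot: [3.142, -0.0, 0.279]
contact_force: [-0.1, -0.5, -1.6]
opening: 0.734
grasp_force: 45.4
clock: 10.15
eef_pos: [448.1, -117.1, -9.5]
tcp_rot: [3.141, -0.0, 0.278]
contact_force: [0.0, 0.1, -1.8]
opening: 0.739
grasp_force: 45.4
[ 0.03086174  0.1360857  -1.8283647 ] [ 448.11962194 -117.05524663   -9.5303739 ]
[[285, 220], [283, 238], [315, 242], [318, 224], [315, 226], [315, 237], [311, 240], [306, 237], [306, 222]]
[[542.2, -116.8], [506.8, -30.4], [412.4, -57.9], [440.1, -146.3], [444.4, -132.1], [422.1, -80.4], [427.1, -61.1], [446.6, -67.6], [478.2, -138.3]]
477,-108,-10.8,.279 [0.1516, -0.0037, 0.0061] [0.0, -0.0001, -0.0003]
```

```bash
python3 -m inch '[[[0,0,0.003,0,0,0],[0,0,0.006,0,0,0],[0,0,0.006,0,0,0],[0,0,0.006,0,0,0]]]'
python3 - <<'E'
from h import *
im=np.ascontiguousarray(r.grab_frame("side")[:,:,::-1])
o=cv2.resize(im[192:256,218:328],None,fx=7,fy=7,interpolation=2); o=cv2.convertScaleAbs(o,alpha=1.4)
O=np.array([626,-65,0]);a=np.deg2rad(16);d=np.array([np.cos(a),np.sin(a),0]);n=np.array([-d[1],d[0],0])
def pt(x,y,z):
    q=(proj("side",O+x*d+y*n+[0,0,z])[0]-[218,192]+.5)*7-.5; return tuple(int(round(v)) for v in q)
for y in(-35,35):
    cv2.line(o,pt(0,y,15),pt(-50,y,15),(0,0,255),1); cv2.line(o,pt(-50,y,15),pt(-67,y*44/35,15),(0,0,255),1)
cv2.line(o,pt(0,-35,85),pt(0,35,85),(255,0,255),1);cv2.line(o,pt(0,35,85),pt(70,35,85),(255,0,255),1)
for l in((-32,-32),(32,32)): cv2.line(o,pt(-95,l[0],30),pt(-205,l[1],30),(255,0,0),1)
cv2.line(o,pt(-95,-32,30),pt(-95,32,30),(255,0,0),1)
cv2.imwrite("pics/c7.png",o)
E
```

```text
clock: 10.53
eef_pos: [448.1, -117.0, -10.8]
tcp_rot: [3.142, -0.0, 0.278]
contact_force: [-0.5, 0.1, 4.5]
opening: 0.736
grasp_force: 46.0
```

View pics/c7.png

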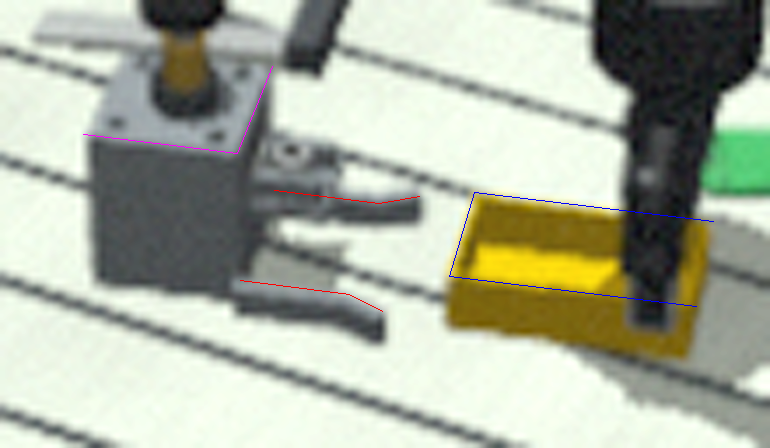

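The tray is down and lined up: its rim matches the blue prediction within a few pixels, and the dock mouth at about (400,255) lies straight ahead along tool x. I'll slide it in now.

```bash
python3 -m inch '[[[0.03,0,-0.002,0,0,0],[0.06,0,-0.002,0,0,0],[0.09,0,-0.002,0,0,0],[0.12,0,-0.002,0,0,0],[0.14,0,-0.002,0,0,0],[0.15,0,-0.002,0,0,0],[0.15,0,-0.002,0,0,0]]]'
python3 -m inch '[[[0.015,0,0,0,0,0],[0.03,0,0,0,0,0],[0.045,0,0,0,0,0],[0.06,0,0,0,0,0],[0.075,0,0,0,0,0],[0.09,0,0,0,0,0],[0.1,0,0,0,0,0],[0.1,0,0,0,0,0]]]'
python3 -m inch '[[[0.015,0,0,0,0,0],[0.03,0,0,0,0,0],[0.045,0,0,0,0,0],[0.06,0,0,0,0,0],[0.075,0,0,0,0,0],[0.09,0,0,0,0,0],[0.1,0,0,0,0,0],[0.1,0,0,0,0,0]]]'
```

```text
clock: 11.17
eef_pos: [477.5, -108.6, -10.6]
tcp_rot: [3.141, -0.0, 0.279]
contact_force: [-0.0, -0.3, -1.6]
opening: 0.737
grasp_force: 45.5
clock: 11.83
eef_pos: [496.7, -103.2, -10.5]
tcp_rot: [3.141, -0.0, 0.278]
contact_force: [0.1, 0.9, -1.6]
opening: 0.732
grasp_force: 45.5
clock: 12.5
eef_pos: [515.9, -97.7, -10.5]
tcp_rot: [3.141, -0.0, 0.278]
contact_force: [0.1, -0.2, -1.8]
opening: 0.737
grasp_force: 45.5
```

```bash
python3 -m inch '[[[0.01,0,0,0,0,0],[0.02,0,0,0,0,0],[0.03,0,0,0,0,0],[0.04,0,0,0,0,0],[0.05,0,0,0,0,0],[0.06,0,0,0,0,0],[0.07,0,0,0,0,0],[0.075,0,0,0,0,0]]]'
python3 -m inch '[[[0.005,0,0,0,0,0],[0.01,0,0,0,0,0],[0.015,0,0,0,0,0],[0.02,0,0,0,0,0],[0.02,0,0,0,0,0]]]'
```

```text
clock: 13.17
eef_pos: [530.1, -93.6, -10.5]
tcp_rot: [3.142, -0.0, 0.278]
contact_force: [0.3, 0.2, -1.3]
opening: 0.734
grasp_force: 45.5
clock: 13.58
eef_pos: [533.8, -92.5, -10.5]
tcp_rot: [3.142, -0.0, 0.278]
contact_force: [0.2, 0.0, -1.1]
opening: 0.737
grasp_force: 45.5
```

```bash
python3 -m inch '[[[0.0025,0,0,0,0,0],[0.005,0,0,0,0,0],[0.0075,0,0,0,0,0],[0.01,0,0,0,0,0],[0.01,0,0,0,0,0]]]'
python3 -m inch '[[[0.002,0,0,0,0,0],[0.004,0,0,0,0,0],[0.004,0,0,0,0,0]]]'
python3 -m inch '[[[0.002,0,0,0,0,0],[0.004,0,0,0,0,0],[0.004,0,0,0,0,0]]]'
```

```text
clock: 14.0
eef_pos: [535.6, -92.0, -10.5]
tcp_rot: [3.142, -0.0, 0.278]
contact_force: [-0.1, 0.3, -2.0]
opening: 0.735
grasp_force: 45.5
clock: 14.25
eef_pos: [536.4, -91.8, -10.5]
tcp_rot: [3.142, -0.0, 0.278]
contact_force: [-0.4, 0.3, -1.6]
opening: 0.735
grasp_force: 45.5
clock: 14.5
eef_pos: [537.1, -91.5, -10.5]
tcp_rot: [3.142, -0.0, 0.278]
contact_force: [0.4, -0.0, -2.0]
opening: 0.732
grasp_force: 45.5
```

```bash
python3 -m inch '[[[0.002,0,0,0,0,0],[0.004,0,0,0,0,0],[0.004,0,0,0,0,0]]]' | grep -E "eef|cont"
python3 -m inch '[[[0.002,0,0,0,0,0],[0.004,0,0,0,0,0],[0.004,0,0,0,0,0]]]'| grep -E "eef|cont"
python3 -m inch '[[[0.002,0,0,0,0,0],[0.004,0,0,0,0,0],[0.004,0,0,0,0,0]]]'| grep -E "eef|cont"
```

```text
eef_pos: [537.9, -91.3, -10.5]
contact_force: [-0.3, 0.5, -1.2]
eef_pos: [538.1, -91.2, -10.6]
contact_force: [-1.9, -2.2, -0.9]
eef_pos: [538.0, -91.2, -10.7]
contact_force: [-5.4, -4.4, 1.0]
```

```bash
python3 -m inch '[[[0.002,0,0,0,0,0],[0.003,0,0,0,0,0],[0.003,0,0,0,0,0]]]' | grep -E "eef|cont|rot"
python3 - <<'E'
from h import *
print(r.sense()["wrist_torque"])
im=np.ascontiguousarray(r.grab_frame("top")[:,:,::-1]);cv2.imwrite("pics/top8.png",im)
h=cv2.cvtColor(im,cv2.COLOR_BGR2HSV); m=cv2.inRange(h,(18,120,40),(38,255,255)); m[:,:230]=0
print(cv2.connectedComponentsWithStats(m)[2].tolist())
E
```

```text
eef_pos: [538.0, -91.1, -10.7]
tcp_rot: [-3.141, 0.003, 0.278]
contact_force: [-8.0, -6.0, 2.8]
[-1.11448804  1.14342851 -0.16932439]
[[0, 0, 560, 420, 235200]]
```

```bash
python3 -m inch '[[[-0.002,0,0,0,0,0],[-0.002,0.003,0,0,0,0],[-0.002,0.004,0,0,0,0],[-0.002,0.004,0,0,0,0]]]' | grep -E "eef|cont|rot"
python3 -m inch '[[[0.001,0,0,0,0,0],[0.002,0,0,0,0,0],[0.002,0,0,0,0,0]]]' | grep -E "eef|cont|rot"
```

```text
eef_pos: [538.0, -91.3, -10.7]
tcp_rot: [-3.14, 0.003, 0.279]
contact_force: [-7.0, -0.2, 3.2]
eef_pos: [538.0, -91.3, -10.8]
tcp_rot: [-3.14, 0.004, 0.279]
contact_force: [-8.4, -0.7, 4.8]
```

Resistance stays at the same depth (about 8 N) and the sideways force is gone, so the tray is home. I'll release and lift.

```bash
python3 -m inch '[[[0,0,0,0,0,0],[0,0,0,0,0,0],[0,0,0,0,0,0],[0,0,0,0,0,0],[0,0,0,0,0,0]]]' 1
python3 -m inch '[[[0,0,-0.02,0,0,0],[0,0,-0.08,0,0,0],[0,0,-0.2,0,0,0],[0,0,-0.35,0,0,0],[0,0,-0.5,0,0,0],[0,0,-0.7,0,0,0],[0,0,-0.9,0,0,0],[0,0,-0.98,0,0,0]]]'
python3 w.py 450,-120,190,.279
```

```text
clock: 16.55
eef_pos: [540.6, -91.5, -10.4]
tcp_rot: [3.141, -0.001, 0.278]
contact_force: [0.4, -0.4, 0.4]
opening: 0.997
grasp_force: 0.0
clock: 17.22
eef_pos: [542.5, -91.9, 192.0]
tcp_rot: [3.138, -0.007, 0.278]
contact_force: [0.3, -0.6, 0.3]
opening: 0.998
grasp_force: 0.0
450,-120,190,.279 [-0.4832, 0.0082, 0.0069] [0.001, -0.0022, -0.0003]
```

```bash
python3 - <<'E'
from h import *
im=np.ascontiguousarray(r.grab_frame("side")[:,:,::-1]);cv2.imwrite("pics/side9.png",im)
h=cv2.cvtColor(im,cv2.COLOR_BGR2HSV); m=cv2.inRange(h,(18,120,40),(38,255,255)); m[260:]=0;m[:200]=0
c=max(cv2.findContours(m,0,1)[0],key=cv2.contourArea); ap=cv2.approxPolyDP(c,1.5,True)[:,0]
P=onplane("side",ap,30); a=np.deg2rad(16);d=np.array([np.cos(a),np.sin(a)]);q=P[:,:2]-[626,-65]
for u,v in zip(ap,q): print(u,'along',round(v@d,1),'lat',round(v@[-d[1],d[0]],1))
E
python3 w.py 600,-74,192,.279 658,-57,175,.279
```

```text
[252 227] along 0.1 lat 31.0
[253 231] along -7.6 lat 50.5
[268 232] along -54.2 lat 46.0
[274 237] along -77.2 lat 66.9
[286 238] along -114.0 lat 64.3
[290 221] along -111.4 lat -24.6
[267 218] along -36.2 lat -25.6
[264 224] along -33.5 lat 8.0
[254 223] along -1.3 lat 9.2
600,-74,192,.279 [0.2966, -0.0093, 0.0093] [0.0014, -0.0029, -0.0002]
658,-57,175,.279 [0.3022, -0.0018, 0.085] [0.0, 0.0, 0.0]
```

The tray's rim runs from 0 to −111 mm along the dock axis, so it is home. Next is the plunger, with the gripper shut.

```bash
python3 -m inch '[[[0.1,0,0.005,0,0,0],[0.2,0,0.005,0,0,0],[0.35,0,0.01,0,0,0],[0.5,-0.005,0.01,0,0,0],[0.6,-0.01,0.01,0.0014,-0.003,0],[0.6,-0.01,0.01,0.0014,-0.003,0],[0.6,-0.01,0.01,0.0014,-0.003,0]]]' -1 40
python3 -m inch '[[[0,0,0,0,0,0],[0,0,0,0,0,0],[0,0,0,0,0,0]]]'
python3 w.py 658,-57,152,.279
```

```text
clock: 17.85
eef_pos: [655.2, -56.2, 183.5]
tcp_rot: [-3.137, 0.01, 0.279]
contact_force: [-0.5, -0.4, 0.7]
opening: 0.006
grasp_force: 0.0
clock: 18.1
eef_pos: [654.1, -57.0, 183.8]
tcp_rot: [-3.137, 0.01, 0.278]
contact_force: [-0.4, -0.0, -0.1]
opening: 0.004
grasp_force: 0.0
658,-57,152,.279 [0.0202, 0.0062, 0.1588] [-0.0014, 0.0031, -0.0004]
```

```bash
python3 -m inch '[[[0.02,0.006,0.04,-0.0014,0.003,0],[0.02,0.006,0.08,-0.0014,0.003,0],[0.02,0.006,0.12,-0.0014,0.003,0],[0.02,0.006,0.145,-0.0014,0.003,0],[0.02,0.006,0.155,-0.0014,0.003,0],[0.02,0.006,0.155,-0.0014,0.003,0],[0.02,0.006,0.155,-0.0014,0.003,0]]]'
python3 -m inch '[[[0,0,0.005,0,0,0],[0,0,0.01,0,0,0],[0,0,0.015,0,0,0],[0,0,0.02,0,0,0],[0,0,0.025,0,0,0],[0,0,0.03,0,0,0],[0,0,0.03,0,0,0]]]'
```

```text
clock: 18.68
eef_pos: [658.8, -56.6, 152.3]
tcp_rot: [-3.141, 0.0, 0.278]
contact_force: [-0.8, 0.9, 0.0]
opening: 0.001
grasp_force: 0.0
clock: 19.27
eef_pos: [658.7, -56.6, 146.2]
tcp_rot: [-3.141, 0.0, 0.278]
contact_force: [-0.0, 0.6, -1.0]
opening: 0.002
grasp_force: 0.0
```

```bash
for i in 1 2; do :; done
python3 -m inch '[[[0,0,0.0025,0,0,0],[0,0,0.005,0,0,0],[0,0,0.0075,0,0,0],[0,0,0.01,0,0,0],[0,0,0.0125,0,0,0],[0,0,0.015,0,0,0],[0,0,0.015,0,0,0]]]'|grep -E "eef|cont"
python3 -m inch '[[[0,0,0.0025,0,0,0],[0,0,0.005,0,0,0],[0,0,0.0075,0,0,0],[0,0,0.01,0,0,0],[0,0,0.0125,0,0,0],[0,0,0.015,0,0,0],[0,0,0.015,0,0,0]]]'|grep -E "eef|cont"
python3 -m inch '[[[0,0,0.0025,0,0,0],[0,0,0.005,0,0,0],[0,0,0.0075,0,0,0],[0,0,0.01,0,0,0],[0,0,0.0125,0,0,0],[0,0,0.015,0,0,0],[0,0,0.015,0,0,0]]]'|grep -E "eef|cont"
```

```text
eef_pos: [658.8, -56.6, 143.3]
contact_force: [-0.6, -0.2, 0.8]
eef_pos: [658.8, -56.6, 140.3]
contact_force: [1.0, -0.0, 0.2]
eef_pos: [658.8, -56.6, 137.3]
contact_force: [0.2, -0.3, 0.3]
```

```bash
python3 -m inch '[[[0,0,0.0025,0,0,0],[0,0,0.005,0,0,0],[0,0,0.0075,0,0,0],[0,0,0.01,0,0,0],[0,0,0.0125,0,0,0],[0,0,0.015,0,0,0],[0,0,0.015,0,0,0]]]'|grep -E "eef|cont"
python3 -m inch '[[[0,0,0.0025,0,0,0],[0,0,0.005,0,0,0],[0,0,0.0075,0,0,0],[0,0,0.01,0,0,0],[0,0,0.01,0,0,0]]]'|grep -E "eef|cont"
python3 -m inch '[[[0,0,0.0025,0,0,0],[0,0,0.005,0,0,0],[0,0,0.0075,0,0,0],[0,0,0.01,0,0,0],[0,0,0.01,0,0,0]]]'|grep -E "eef|cont"
```

```text
eef_pos: [658.8, -56.6, 134.3]
contact_force: [0.7, 0.0, -0.5]
eef_pos: [658.8, -56.6, 132.3]
contact_force: [0.4, -0.1, -0.0]
eef_pos: [658.7, -56.6, 130.3]
contact_force: [-0.6, 0.2, 0.0]
```

```bash
python3 -m inch '[[[0,0,0.0025,0,0,0],[0,0,0.005,0,0,0],[0,0,0.0075,0,0,0],[0,0,0.01,0,0,0],[0,0,0.01,0,0,0]]]'|grep -E "eef|cont"
python3 - <<'E'
from h import *
im=np.ascontiguousarray(r.grab_frame("side")[:,:,::-1]);t=np.ascontiguousarray(r.grab_frame("top")[:,:,::-1])
o=np.zeros((560,800,3),np.uint8)
b=cv2.resize(im[170:240,215:295],None,fx=8,fy=8,interpolation=2); o[:560,:640]=cv2.convertScaleAbs(b,alpha=1.6,beta=15)
p=r.sense()["eef_pos"]
for z in(0,15):
    q=((proj("side",p+[0,0,z])-[215,170]+.5)*8-.5)[0]; print(z,q.round()); cv2.circle(o,tuple(int(v) for v in q),2,(0,0,255),-1)
o[:280,640:]=cv2.resize(t[130:200,255:295],None,fx=4,fy=4,interpolation=2)
cv2.imwrite("pics/c8.png",o)
E
```

```text
eef_pos: [658.8, -56.6, 128.3]
contact_force: [-0.3, 0.2, 0.2]
0 [229. 196.]
15 [228. 163.]
```

View pics/c8.png

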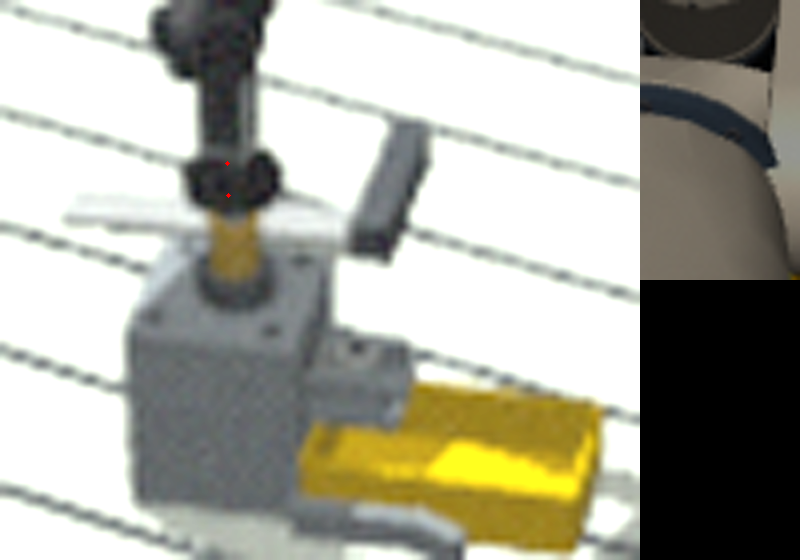

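The picture shows the tray home under the shelf and the bushing still on the shelf at about (357,348). The shut fingers are centred and just above the cap at about (230,155). I'll carry on downward by feel.

```bash
python3 -m inch '[[[0,0,0.0025,0,0,0],[0,0,0.005,0,0,0],[0,0,0.0075,0,0,0],[0,0,0.01,0,0,0],[0,0,0.01,0,0,0]]]'|grep -E "eef|cont"
python3 -m inch '[[[0,0,0.0025,0,0,0],[0,0,0.005,0,0,0],[0,0,0.0075,0,0,0],[0,0,0.01,0,0,0],[0,0,0.01,0,0,0]]]'|grep -E "eef|cont"
python3 -m inch '[[[0,0,0.0025,0,0,0],[0,0,0.005,0,0,0],[0,0,0.0075,0,0,0],[0,0,0.01,0,0,0],[0,0,0.01,0,0,0]]]'|grep -E "eef|cont"
python3 -m inch '[[[0,0,0.0025,0,0,0],[0,0,0.005,0,0,0],[0,0,0.0075,0,0,0],[0,0,0.01,0,0,0],[0,0,0.01,0,0,0]]]'|grep -E "eef|cont"
```

```text
eef_pos: [658.7, -56.6, 126.3]
contact_force: [-0.1, -0.3, -0.2]
eef_pos: [658.8, -56.6, 124.3]
contact_force: [-0.1, 0.6, 0.4]
eef_pos: [658.8, -56.6, 122.3]
contact_force: [-0.7, -0.1, -0.7]
eef_pos: [658.7, -56.6, 120.3]
contact_force: [-0.3, -0.5, 0.7]
```

```bash
python3 -m inch '[[[0,0,0.003,0,0,0],[0,0,0.006,0,0,0],[0,0,0.009,0,0,0],[0,0,0.012,0,0,0],[0,0,0.012,0,0,0]]]'|grep -E "eef|cont|clock"
python3 -m inch '[[[0,0,0.003,0,0,0],[0,0,0.006,0,0,0],[0,0,0.009,0,0,0],[0,0,0.012,0,0,0],[0,0,0.012,0,0,0]]]'|grep -E "eef|cont"
python3 -m inch '[[[0,0,0.003,0,0,0],[0,0,0.006,0,0,0],[0,0,0.009,0,0,0],[0,0,0.012,0,0,0],[0,0,0.012,0,0,0]]]'|grep -E "eef|cont"
```

```text
clock: 25.03
eef_pos: [658.9, -56.6, 118.0]
contact_force: [0.4, 0.1, 1.9]
eef_pos: [658.9, -56.6, 115.6]
contact_force: [-0.3, -0.2, 1.4]
eef_pos: [658.9, -56.6, 113.2]
contact_force: [-0.7, -0.4, 2.7]
```

```bash
python3 -m inch '[[[0,0,0.003,0,0,0],[0,0,0.006,0,0,0],[0,0,0.009,0,0,0],[0,0,0.012,0,0,0],[0,0,0.012,0,0,0]]]'|grep -E "eef|cont|clock"
python3 -m inch '[[[0,0,0.003,0,0,0],[0,0,0.006,0,0,0],[0,0,0.008,0,0,0],[0,0,0.008,0,0,0]]]'|grep -E "eef|cont"
python3 -m inch '[[[0,0,0.002,0,0,0],[0,0,0.004,0,0,0],[0,0,0.006,0,0,0],[0,0,0.006,0,0,0]]]'|grep -E "eef|cont"
```

```text
clock: 26.28
eef_pos: [658.9, -56.6, 110.8]
contact_force: [0.2, -0.4, 1.7]
eef_pos: [658.9, -56.6, 109.2]
contact_force: [-1.0, -0.2, 3.0]
eef_pos: [659.0, -56.6, 108.4]
contact_force: [-1.7, -0.5, 5.1]
```

```bash
python3 -m inch '[[[0,0,0.002,0,0,0],[0,0,0.004,0,0,0],[0,0,0.006,0,0,0],[0,0,0.006,0,0,0]]]'|grep -E "eef|cont|clock"
python3 -m inch '[[[0,0,0.002,0,0,0],[0,0,0.004,0,0,0],[0,0,0.006,0,0,0],[0,0,0.006,0,0,0]]]'|grep -E "eef|cont"
python3 -m inch '[[[0,0,0.002,0,0,0],[0,0,0.004,0,0,0],[0,0,0.006,0,0,0],[0,0,0.006,0,0,0]]]'|grep -E "eef|cont"
```

```text
clock: 27.28
eef_pos: [659.1, -56.6, 107.5]
contact_force: [-1.8, -0.1, 6.5]
eef_pos: [659.1, -56.6, 106.4]
contact_force: [-2.9, 0.7, 8.0]
eef_pos: [659.1, -56.6, 105.3]
contact_force: [-3.3, 0.7, 9.3]
```

```bash
python3 -m inch '[[[0,0,0.002,0,0,0],[0,0,0.004,0,0,0],[0,0,0.004,0,0,0]]]'|grep -E "eef|cont|clock"
python3 -m inch '[[[0,0,0.002,0,0,0],[0,0,0.003,0,0,0],[0,0,0.003,0,0,0]]]'|grep -E "eef|cont"
```

```text
clock: 28.2
eef_pos: [659.2, -56.6, 104.7]
contact_force: [-1.9, 1.3, 10.0]
eef_pos: [659.2, -56.6, 104.1]
contact_force: [-2.5, 0.6, 10.7]
```

```bash
python3 -m inch '[[[0,0,0.0015,0,0,0],[0,0,0.003,0,0,0],[0,0,0.003,0,0,0]]]'|grep -E "eef|cont|clock"
python3 -m inch '[[[0,0,0.001,0,0,0],[0,0,0.002,0,0,0],[0,0,0.002,0,0,0]]]'|grep -E "eef|cont"
```

```text
clock: 28.7
eef_pos: [659.2, -56.6, 103.5]
contact_force: [-3.0, -0.5, 11.2]
eef_pos: [659.2, -56.7, 103.3]
contact_force: [-2.5, 0.6, 11.5]
```

```bash
python3 -m inch '[[[0,0,0.001,0,0,0],[0,0,0.002,0,0,0],[0,0,0.002,0,0,0]]]'|grep -E "eef|cont|clock"
python3 -m inch '[[[0,0,0.001,0,0,0],[0,0,0.0015,0,0,0],[0,0,0.0015,0,0,0]]]'|grep -E "eef|cont"
```

```text
clock: 29.2
eef_pos: [659.3, -56.6, 103.3]
contact_force: [-4.5, 0.6, 14.9]
eef_pos: [659.4, -56.6, 103.2]
contact_force: [-4.9, -0.1, 16.5]
```

The second stop is reached: z stalls at 103.3 mm while the force climbs to 16 N. I'll come up slowly and check.

```bash
python3 -m inch '[[[0,0,-0.006,0,0,0],[0,0,-0.016,0,0,0],[0,0,-0.03,0,0,0],[0,0,-0.05,0,0,0],[0,0,-0.07,0,0,0],[0,0,-0.09,0,0,0],[0,0,-0.13,0,0,0],[0,0,-0.2,0,0,0]]]'|grep -E "eef|cont|clock"
python3 -m inch '[[[0,0,-0.1,0,0,0],[0,0,-0.25,0,0,0],[0,0,-0.4,0,0,0],[-0.15,0.1,-0.45,0,0,0],[-0.3,0.3,-0.45,0,0,0],[-0.3,0.5,-0.45,0,0,0],[-0.3,0.7,-0.45,0,0,0],[-0.3,0.9,-0.45,0,0,0]]]'|grep -E "eef|cont|clock"
python3 -m inch '[[[0,0.15,0,0,0,0],[0,0.3,0,0,0,0],[0,0.5,0,0,0,0],[0,0.7,0,0,0,0],[0,0.9,0,0,0,0],[0,0.9,0,0,0,0]]]'|grep -E "eef|cont|clock"
python3 - <<'E'
from h import *
s=np.ascontiguousarray(r.grab_frame("side")[:,:,::-1]);t=np.ascontiguousarray(r.grab_frame("top")[:,:,::-1])
cv2.imwrite("pics/sideF.png",s);cv2.imwrite("pics/topF.png",t)
s0=cv2.imread("pics/side0.png");t0=cv2.imread("pics/top0.png")
h=cv2.cvtColor(t,cv2.COLOR_BGR2HSV);m=cv2.inRange(h,(18,120,40),(38,255,255));m[:,:230]=0
a=np.deg2rad(16);d=np.array([np.cos(a),np.sin(a)]);n=np.array([-d[1],d[0]])
c=max(cv2.findContours(m,0,1)[0],key=cv2.contourArea);q=onplane("top",cv2.boxPoints(cv2.minAreaRect(c)),30)[:,:2]-[626,-65]
print('tray al/lat',[(round(v@d),round(v@n)) for v in q])
print('yellow mask along tray (rows=lat 28..-28, cols=along -105..-38), z3')
for lat in range(28,-30,-4):
    row=''
    for al in range(-106,-34,4):
        P=np.r_[np.array([626,-65])+al*d+lat*n,6]; u,v=proj("top",P)[0].round().astype(int); x=h[v,u]; row+='Y' if m[v,u] else ('k' if x[2]<60 else 'g')
    print(row)
for nm,A,B,P in(("top",t0,t,(610.7,-70.6,64)),("side",s0,s,(610.7,-70.6,64))):
    u,v=proj(nm,P)[0].round().astype(int); print(nm,'shelf bushing spot before/after gray',A[v-3:v+4,u-3:u+4].mean(2).round().astype(int).tolist(),B[v-3:v+4,u-3:u+4].mean(2).round().astype(int).tolist())
E
```

```text
clock: 30.12
eef_pos: [657.5, -56.5, 140.3]
contact_force: [-0.6, -0.4, -0.1]
clock: 30.78
eef_pos: [649.6, -246.1, 232.2]
contact_force: [1.2, 0.5, 0.1]
clock: 31.28
eef_pos: [699.2, -424.5, 229.9]
contact_force: [-1.6, 0.4, -1.1]
tray al/lat [(2, 31), (1, -35), (-113, -32), (-112, 33)]
yellow mask along tray (rows=lat 28..-28, cols=along -105..-38), z3
gggggggggggggYYYYY
ggggggggggggYggYYg
gggggggggggYYYgYYg
ggggggggggYYYYYYYY
gggggggggYYYYYYYYY
gggggggggYYYYYYYYY
gggggggYYYYggggYYY
ggggggYYYYkggkgYYY
ggggggYYYYYgkkggYY
ggggYYYYYYYgggYYYY
gggYYYYYYYYYYYYYYY
ggYYYYYYYYYYYYYYYY
gYYYYYYYYYYYYYYYYY
YYYYYYYYYYYYYYYYYY
YYYYYYYYYYYYYYYYYY
top shelf bushing spot before/after gray [[43, 93, 109, 111, 110, 95, 69], [101, 120, 67, 53, 93, 119, 64], [122, 102, 33, 18, 48, 122, 72], [126, 78, 24, 16, 37, 123, 91], [83, 116, 90, 52, 111, 104, 79], [48, 65, 113, 111, 85, 51, 85], [85, 43, 51, 53, 45, 44, 88]] [[44, 84, 88, 86, 95, 96, 71], [88, 96, 96, 95, 95, 96, 63], [95, 96, 95, 96, 96, 96, 90], [95, 96, 96, 96, 96, 95, 94], [94, 96, 96, 95, 95, 95, 94], [94, 94, 96, 95, 94, 93, 94], [95, 95, 95, 95, 95, 95, 95]]
side shelf bushing spot before/after gray [[79, 118, 129, 142, 155, 160, 158], [77, 85, 92, 116, 133, 137, 139], [86, 96, 90, 86, 101, 109, 108], [77, 108, 82, 40, 71, 117, 93], [69, 99, 103, 96, 92, 101, 75], [67, 69, 94, 99, 94, 78, 59], [90, 88, 82, 80, 80, 74, 77]] [[80, 121, 135, 145, 162, 166, 167], [80, 91, 97, 119, 136, 142, 146], [86, 80, 87, 89, 95, 92, 103], [76, 52, 56, 55, 60, 62, 68], [68, 51, 54, 56, 56, 55, 52], [85, 90, 90, 88, 82, 80, 68], [112, 111, 114, 104, 106, 106, 95]]
```

The bushing has left the shelf and lies in the tray (a grey blob about 58 mm in front of the column, on the dock's middle line). The tray is still home and the arm is clear.

```bash
python3 -m inch '[[[0,0,0,0,0,0],[0,0,0,0,0,0],[0,0,0,0,0,0]]]'|grep -E "cont|clock"; python3 -c "
from rig import r
print(r.sign_off())"
```

```text
clock: 31.63
contact_force: [-0.0, 0.5, 0.1]
the job is handed in; nothing more can be done
None
```

The yellow tray is home in the dock and released, and the plunger was pressed to its second stop (about 17 N at most in the readings) and let up; the bushing is in the tray, and I handed the job in at 31.6 s.

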